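Stop the dough sheeter, switch it off and release its stop button

TASK

The dough sheeter is running: stop it by pushing its big mushroom button down until it stays down by itself. With the button still down, flip the toggle switch beside it over to the back, towards the rollers (off), so that the rollers cannot start again, and only then turn the mushroom head clockwise to its stop and let go, so that it springs fully up, ready for the next use. Leave the switch off and do not shove or knock over the salt shaker, jar and timer that stand beside the machine.

Things in the scene. Friction and masses are not known exactly. Their poses are not given: they have to be found in the camera images.
- sheeter: Dough sheeter, aluminium, 300 mm deep (x), 220 wide, fixed. Origin: centre of its underside. x points from its front (nearest the robot) back to the rollers, y left, z up; yaw within 0.3 rad. Flat box top 100 mm over the worktop, x -150 to -40 mm, with two 86 mm square plates, 4 mm thick, at x -95, y +55 and -55 mm: mushroom button on one, toggle on the other (varies). Rollers behind: under 135 mm high.
- stop_top (a point): Middle of the domed top of the mushroom button: black head, 56 mm across, upright ribbed rim 18 mm high, 10 mm dome with three clockwise arrows, on a narrower collar. It stands 62 mm above the box top when up (162 mm over the worktop), 8 mm lower when latched; the point moves with the head.
- stop_grip (a point): Point on the axis of the mushroom head half-way up its rim, 19 mm below stop_top: the height to grip. The rim reaches 9 mm below it; under the rim is a collar of at most 46 mm diameter, and beside that free space down to the plate, 4 mm above the box top. When latched the point is 35 mm above the box top.
- stop_plunger (a joint): Travel of the mushroom button, m: 0 = fully up (as at the start), 0.008 = fully down on a hard stop. Snap action: about 15 N to start it, falling to none at 5.5 mm; let go before that it springs back up, beyond it it snaps down and stays latched (held by about 7 N).
- stop_head (a joint): Turn of the mushroom head, rad: 0 = rest; grows clockwise seen from above, stop at 0.75; a weak spring turns it back. When latched, turning it lifts the head by a cam, 3.4 mm between 0.1 and 0.6 rad (under 0.1 N m), so let it rise; turned past 0.5 rad, it springs up to 0 travel when let go.
- switch_unit: Plate of the toggle switch, 86 mm square; origin at the centre of its underside on the box top. x axis as the machine's: back to the rollers. The steel bat swings in the x-z plane about a pivot 12 mm above the origin.
- bat_tip (a point): Free end of the toggle's bat: steel, 54 mm long from the pivot, 15 mm thick near the end and 9 mm at the foot. At the start it leans 0.42 rad to the front (on): the tip is 22 mm to -x of the plate's centre and 61 mm above the box top; off is the mirror image, to the rollers.
- switch_bat (a joint): Angle of the bat, rad: 0 = on (leaning to the front, as at the start), 0.42 = upright, 0.84 = off (leaning to the rollers). Over-centre spring: 0.08 N m against the push at first (about 2 N near the tip), none at upright; past upright it snaps over by itself.
- salt_shaker_mid (a point): Bystander: glass salt shaker, 44 mm across, 90 mm high, on the worktop left of the motor box; point on its axis at half height.
- oats_jar_mid (a point): Bystander: clip-top glass jar of oats, 72 mm across, 114 mm high, left of the machine; point on its axis at half height.
- egg_timer_mid (a point): Bystander: round wind-up kitchen timer with a dial on top, 66 mm across, 59 mm high, on the worktop right of the motor box (not part of the machine); point on its axis at half height.

How it is judged:
On the way, in this order (a step that is already met when the one before it is completed fails the run):
1. the mushroom button is down and latched (value of joint stop_plunger above 0.0062 m), for 0.2 s.
2. the switch is flipped to off while the button is still latched down (value of joint switch_bat above 0.7 rad and value of joint stop_plunger above 0.0062 m), for 0.2 s.
3. the mushroom head is turned clockwise far enough to release, with the switch off (value of joint stop_head above 0.45 rad and value of joint switch_bat above 0.7 rad), for 0.05 s.
At the end, for the whole second after the job is handed in: The mushroom button stands up (travel under 1 mm) with its head turned back (under 0.15 rad) and the switch is off (over 0.7 rad) (value of joint stop_plunger below 0.001 m and value of joint stop_head below 0.15 rad and value of joint switch_bat above 0.7 rad); the robot touches nothing.
It fails at once if the salt shaker left of the machine is shoved or knocked over (its middle moves more than 25 mm) (distance of salt_shaker_mid from where it was at the start of the episode above 0.025 m).
It fails at once if the clip-top jar left of the machine is shoved or knocked over (its middle moves more than 25 mm) (distance of oats_jar_mid from where it was at the start of the episode above 0.025 m).
It fails at once if the kitchen timer right of the machine is shoved or knocked over (its middle moves more than 25 mm) (distance of egg_timer_mid from where it was at the start of the episode above 0.025 m).
It also fails if it takes over 51 s, if anything falls off the work surface, if the arm or the gripper's body presses on something with over 40 N, if the wrist force passes 120 N, or if a joint passes its speed limit or range.

ROBOT

A 6-joint arm with a two-finger parallel gripper is mounted at the origin on a cart in front of the work surface, level with it; the furniture and walls round the work are solid. World frame = base frame: x ahead of the robot, y to its left, z up, the work surface at z = 0. Lengths are in m, angles in rad, forces in N, time in s.
With the tool pointing down it reaches from about 0.275 to 0.975 m from the base axis. Payload 8.4 kg.
Tool frame: the origin (TCP) lies on the mounting face of the last link; the fingertips stand 190 mm ahead of it and the grasp point (between the pads) lies 171 mm ahead of it; z points along the fingers, y is the line along which they close (so a half turn about z gives the same grasp; the last joint's range is limited). The gripper opens to 92 mm and grips with 3 to 60 N. Pads are 20 mm wide; open, the fingers measure 128 mm over their backs; the gripper's body (75 mm by 189 mm) begins 69 mm behind the grasp point.
Start: joints at [-1.218, 0.353, 1.633, -0, 1.155, -0.002], TCP at [0.217, -0.586, 0.405] pointing down, gripper open.
Joint ranges: [-2.63, 2.63], [-0.92, 2.1], [0.06, 2.66], [-1.3, 4.44], [0, 2.69], [-3.02, 3.02]. Speed limits (rad/s): [2.22, 2.22, 2.79, 3.14, 3.14, 3.14].

INTERFACE

Orientations are given as a rotation vector (axis times angle).
In Python, from rig import r, imaging gives the robot as it stands.
- The arm moves only by the tool jog_arm, never from a script. Its argument "deltas" is a list that holds one entry, the list of rows, each a list of 7 numbers: the closure in counts, from 0 (fully open) to 255 (shut), then the shift along the world's x, y, z in m, then the turn, a rotation vector about the world's x, y, z in degrees. In form: [[[claw, x, y, z, rx, ry, rz], ...]]. A call has exactly 10 rows; each row shifts and turns the commanded pose from where the row before left it; what a row does not reach is not made up. A row lasts 1/8 s, in which the tool goes at most 62.5 mm and 10.7 degrees, less where a joint would pass 70% of its speed; a pose out of reach is approached as far as the arm can. A call with a gripper value outside its range is refused whole. The fingers move at their own pace and stop on an object; "newtons" is the grip in N (left out, the last holds). Time passes only in rows, so rows that do not move let the fingers close, or fill a call up. It gives the time, the measured TCP pose, the force, the opening and the grip force at its end, in the units of the state.
- r.get_obs(): the state, without advancing time (a new reading comes with each control period).
- imaging.read_camera(name): name is "scene" or "top" or "wrist"; returns a dict with "img" (400x640x3 uint8, red, green, blue), "z_map" (400x640 float32, m along the optical axis (not along the pixel's ray), 0 where there is no reading), "fx", "fy", "cx", "cy" (pixels), "world_to_cam" (4x4, takes a point from world to camera coordinates). Camera axes: x right, y down, z forward; pixel columns grow to the right and rows downward; lengths in m; the calibration is good to about 2 mm. A picture is of the moment at which its call begins.
- r.job_done(): hands the job in; it is judged then, once.
Trained networks look in a picture, given as the dict that the camera call returned (one of the last four; its "shot" number tells which), for a name from the list of things; names that differ only in an ending like _2 or _b are one class to them, and where a whole thing is asked for, a point or a joint stands for the part that bears it (a point fixed in the world has none). Each returns a list of dicts, best first, with "score" (0 to 1); they miss things now and then, are a little off and sometimes report something else, mostly with a low value. They report only what shows in the picture. A call takes as long as a camera call.
- imaging.look_for(picture, name): "rect" ([left, top, width, height] in pixels, round what is visible of it).
The state is a dict: "time_s": time; "joints": joint angles; "dq": joint speeds; "tau": joint torques, N m; "ee_pos": TCP position; "orientation": TCP orientation; "ft_force": force on the tool from outside, world axes, zero at the start; "wrist_torque": the same for the moment, N m; "finger_gap": finger opening in m; "finger_force": force on a finger pad.
Only numpy, scipy, OpenCV 4.12 (cv2) and the standard library are available. Lean on these libraries where they do the work, as an engineer would, in place of code of your own. Each camera call takes 0.05 s, during which the arm holds its last target. There are 200 camera calls.

## Working session

There is one attempt and no reset: what is moved stays moved. The work goes in short steps, Python scripts to look and compute and a tool call to move; the robot and the scene stay as the last step left them, time stands still between calls to the robot, and variables do not carry over. Pictures are saved under pics/ and viewed, at most 10 in all, crops included, and the job is handed in when it is done.

Besides the shell and the picture viewer there is one more tool, called as name(argument=value, ...) on one line, values as JSON. jog_arm: Moves the arm, as the interface text tells. Its arguments: {"type":"object","properties":{"deltas":{"type":"array"},"newtons":{"type":"number"}},"required":["deltas"]}

```bash
mkdir -p pics; cat > h.py <<'E'
from rig import r, imaging
import numpy as np, cv2
def cloud(p):
    z=p["z_map"]; v,u=np.indices(z.shape)
    c=np.stack([(u-p["cx"])/p["fx"]*z,(v-p["cy"])/p["fy"]*z,z],-1)
    T=np.linalg.inv(p["world_to_cam"])
    return c@T[:3,:3].T+T[:3,3]
E
python3 - <<'E'
from h import *
o=r.get_obs(); print({k:np.round(v,3) for k,v in o.items()})
for n in ["scene","top"]:
    p=imaging.read_camera(n); C=cloud(p)
    cv2.imwrite(f"pics/{n}1.png",p["img"][...,::-1])
    for t in ["sheeter","stop_top","switch_unit","bat_tip","salt_shaker_mid","oats_jar_mid","egg_timer_mid"]:
        for d in imaging.look_for(p,t)[:2]:
            l,tp,w,h=d["rect"]; a=C[int(tp):int(tp+h)+1,int(l):int(l+w)+1].reshape(-1,3)
            print(n,t,round(d["score"],2),np.round(d["rect"]),np.round(np.median(a,0),3),"zmax",np.round(np.percentile(a[:,2],98),3))
E
```

```text
{'time_s': np.float64(0.0), 'joints': array([-1.218,  0.354,  1.634, -0.   ,  1.155, -0.002]), 'dq': array([-0.   ,  0.   , -0.   , -0.001, -0.002,  0.   ]), 'tau': array([ 0.0000e+00, -5.9385e+01, -3.3421e+01,  7.0000e-02,  2.3000e-02,
       -0.0000e+00]), 'ee_pos': array([ 0.217, -0.586,  0.404]), 'orientation': array([-3.091, -0.554,  0.   ]), 'ft_force': array([ 0.143, -0.414,  0.026]), 'wrist_torque': array([0.034, 0.03 , 0.003]), 'finger_force': np.float64(0.0), 'finger_gap': np.float64(0.092)}
scene sheeter 0.64 [201. 174. 179. 139.] [0.57  0.037 0.068] zmax 0.155
scene stop_top 0.66 [328. 186.  31.  27.] [ 0.491 -0.04   0.15 ] zmax 0.163
scene switch_unit 0.83 [273. 217.  67.  52.] [0.507 0.057 0.104] zmax 0.152
scene bat_tip 0.55 [308. 223.  14.  22.] [0.499 0.04  0.105] zmax 0.162
scene salt_shaker_mid 0.68 [264. 279.  30.  49.] [0.503 0.161 0.042] zmax 0.089
scene oats_jar_mid 0.71 [211. 243.  46.  69.] [0.592 0.164 0.062] zmax 0.115
scene egg_timer_mid 0.45 [372. 212.  16.  27.] [ 0.444 -0.086  0.062] zmax 0.104
top sheeter 0.82 [239.  81. 142. 187.] [0.59  0.001 0.084] zmax 0.16
top sheeter 0.35 [317. 201.  31.  37.] [ 0.492 -0.042  0.158] zmax 0.164
top stop_top 0.82 [317. 204.  36.  34.] [ 0.49  -0.046  0.157] zmax 0.164
top switch_unit 0.97 [243. 188.  59.  54.] [0.505 0.063 0.104] zmax 0.159
top switch_unit 0.25 [210. 144.  41.  48.] [0.591 0.148 0.099] zmax 0.116
top bat_tip 0.58 [264. 211.  10.  13.] [0.493 0.066 0.135] zmax 0.164
top salt_shaker_mid 0.59 [216. 204.  28.  27.] [0.503 0.15  0.055] zmax 0.1
top oats_jar_mid 0.64 [210. 140.  43.  54.] [0.593 0.148 0.089] zmax 0.116
top egg_timer_mid 0.77 [368. 221.  37.  36.] [ 0.477 -0.145  0.044] zmax 0.061
```

```bash
python3 - <<'E'
from h import *
p=imaging.read_camera("top"); C=cloud(p)
im=cv2.resize(p["img"][60:290,190:420,::-1],None,fx=2.5,fy=2.5,interpolation=cv2.INTER_CUBIC)
cv2.imwrite("pics/topc.png",im)
X=C[180:260,230:380].reshape(-1,3)
b=X[(X[:,2]>.147)&(X[:,2]<.17)]
hd=b[b[:,1]<0]; (c,rr)=cv2.minEnclosingCircle(hd[:,:2].astype(np.float32)); print("head",len(hd),c,rr,hd[:,2].max())
bt=b[b[:,1]>.02]; print("bat",len(bt),bt.mean(0),bt.min(0),bt.max(0))
# box top: flat at .1-.104
D=C[60:300,200:420].reshape(-1,3); s=D[(abs(D[:,2]-.102)<.006)&(D[:,0]<.58)&(abs(D[:,1])<.2)]
R=cv2.minAreaRect(s[:,:2].astype(np.float32)); print("boxtop",len(s),R)
print(cv2.boxPoints(R))
# front edge line: min x per y bin
q=np.array([[y,np.percentile(s[abs(s[:,1]-y)<.004,0],2)] for y in np.arange(-.08,.1,.01) if (abs(s[:,1]-y)<.004).sum()>5]); print(np.polyfit(q[:,0],q[:,1],1)); print(q.round(3).tolist())
E
```

```text
head 874 (0.49278169870376587, -0.044614776968955994) 0.028724204748868942 0.16546491484698567
bat 69 [0.48861509 0.06610251 0.15999325] [0.48175214 0.05990506 0.14798056] [0.4992022  0.07343233 0.16411955]
boxtop 6135 ((0.5182527303695679, 0.03800597041845322), (0.2797853946685791, 0.13787946105003357), 82.07963562011719)
[[ 0.43069392 -0.09105256]
 [ 0.56725806 -0.11005189]
 [ 0.60581154  0.1670645 ]
 [ 0.4692474   0.18606383]]
[0.14506552 0.44630797]
[[-0.08, 0.435], [-0.07, 0.437], [-0.06, 0.438], [-0.05, 0.438], [-0.04, 0.44], [-0.03, 0.442], [-0.02, 0.444], [-0.01, 0.445], [-0.0, 0.447], [0.01, 0.446], [0.02, 0.449], [0.03, 0.45], [0.04, 0.452], [0.05, 0.455], [0.06, 0.455], [0.07, 0.455], [0.08, 0.458], [0.09, 0.46]]
```

View pics/topc.png

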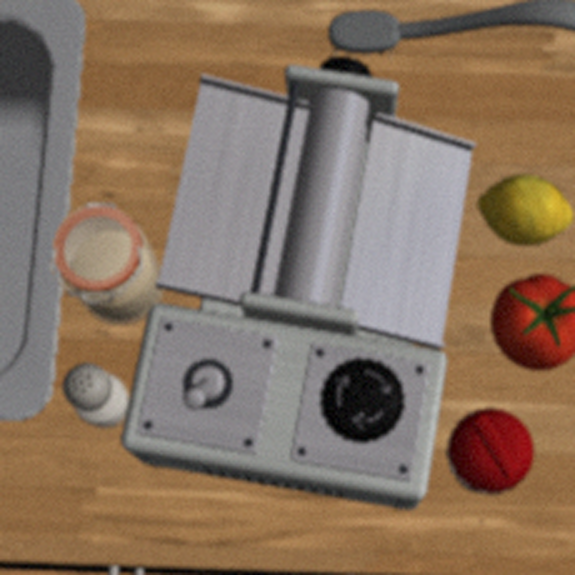

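View pics/scene1.png

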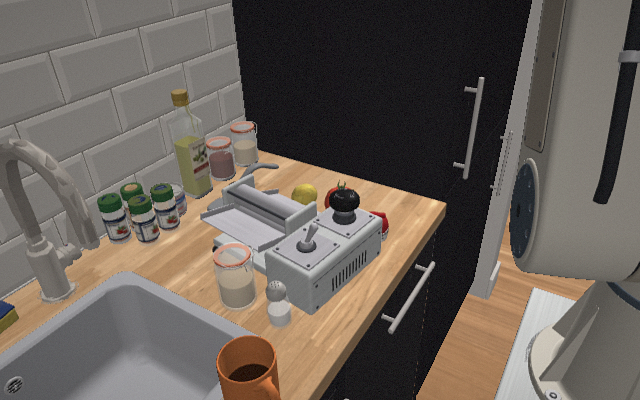

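The top view shows the black head at crop (362,400), the bat leaning to the front at (205,385), and the machine turned about -0.15 rad. In the scene view a tall dark cabinet stands beyond the worktop, so I'll check where it is before moving.

```bash
python3 - <<'E'
from h import *
p=imaging.read_camera("scene"); C=cloud(p)
for u,v in [(300,50),(400,100),(500,50),(510,150),(400,170),(450,300),(445,205),(420,210)]: print(u,v,C[v,u].round(3))
E
```

```text
300 50 [ 0.794 -0.36   0.306]
400 100 [ 0.523 -0.356  0.23 ]
500 50 [ 0.401 -0.725  0.266]
510 150 [ 0.37  -1.056 -0.171]
400 170 [ 0.51  -0.359  0.05 ]
450 300 [ 0.401 -0.66  -0.599]
445 205 [ 0.384 -0.343 -0.002]
420 210 [ 0.426 -0.291 -0.   ]
```

jog_arm(deltas=[[[255, 0.005, 0.056, 0, 0, 0, 0], [255, 0.005, 0.056, 0, 0, 0, 0], [255, 0.005, 0.056, 0, 0, 0, 0], [255, 0.005, 0.056, 0, 0, 0, 0], [255, 0.005, 0.056, 0, 0, 0, 0], [255, 0.005, 0.056, 0, 0, 0, 0], [255, 0.04, 0.04, 0, 0, 0, 0], [255, 0.04, 0.04, 0, 0, 0, 0], [255, 0.04, 0.04, 0, 0, 0, 0], [255, 0.04, 0.04, 0, 0, 0, 0]]], newtons=20)

```text
time_s: 2.15
ee_pos: [0.4082, -0.0884, 0.4051]
orientation: [3.092, 0.555, 0.002]
ft_force: [0.2, -0.8, 0.0]
finger_gap: 0.0002
finger_force: 0.0
```

jog_arm(deltas=[[[255, 0.042, 0.022, 0, 0, 0, 0], [255, 0.042, 0.021, 0, 0, 0, 0], [255, 0, 0, -0.02, 0, 0, 0], [255, 0, 0, -0.015, 0, 0, 0], [255, 0, 0, 0, 0, 0, 0], [255, 0, 0, 0, 0, 0, 0], [255, 0, 0, 0, 0, 0, 0], [255, 0, 0, 0, 0, 0, 0], [255, 0, 0, 0, 0, 0, 0], [255, 0, 0, 0, 0, 0, 0]]])

```text
time_s: 3.4
ee_pos: [0.4911, -0.0471, 0.3698]
orientation: [3.092, 0.554, 0.0]
ft_force: [0.4, 0.4, -0.3]
finger_gap: 0.0005
finger_force: 0.0
```

```bash
python3 - <<'E'
from h import *
p=imaging.read_camera("wrist"); C=cloud(p); cv2.imwrite("pics/w1.png",p["img"][...,::-1])
print(r.get_obs()["ee_pos"])
for t in ["stop_top","bat_tip"]:
    for d in imaging.look_for(p,t)[:1]:
        l,tp,w,h=d["rect"]; a=C[int(tp):int(tp+h)+1,int(l):int(l+w)+1].reshape(-1,3); a=a[(a[:,2]>.145)&(a[:,2]<.168)]
        print(t,d,len(a),len(a) and (a.mean(0),a.min(0),a.max(0)))
        if len(a): print(cv2.minEnclosingCircle(a[:,:2].astype(np.float32)))
E
```

```text
[ 0.49112675 -0.04708417  0.36974969]
stop_top {'rect': [275.6, 178.5, 89.8, 72.5], 'score': 0.82} 4279 (array([ 0.50160878, -0.04246298,  0.15780671]), array([ 0.46910491, -0.07491655,  0.14507286]), array([ 0.52013049, -0.01820457,  0.16345467]))
((0.4915117621421814, -0.04646540805697441), 0.028904743492603302)
bat_tip {'rect': [115.6, 131.1, 65.6, 52.6], 'score': 0.68} 886 (array([0.49042053, 0.06286009, 0.15671723]), array([0.48001291, 0.05728115, 0.14500449]), array([0.49903699, 0.07167775, 0.16359647]))
((0.4895544648170471, 0.06428464502096176), 0.009718368761241436)
```

View pics/w1.png

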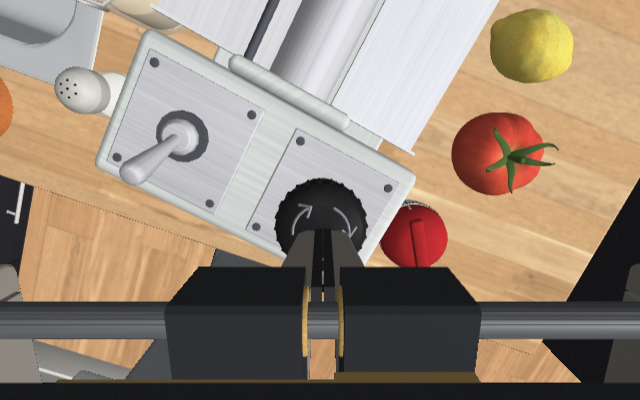

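The wrist view shows the fingertips over the head at (322,230), with the bat at (130,170), and the measurements agree. Pressing now.

jog_arm(deltas=[[[255, 0, 0, -0.01, 0, 0, 0], [255, 0, 0, -0.006, 0, 0, 0], [255, 0, 0, -0.002, 0, 0, 0], [255, 0, 0, -0.002, 0, 0, 0], [255, 0, 0, -0.002, 0, 0, 0], [255, 0, 0, -0.002, 0, 0, 0], [255, 0, 0, -0.001, 0, 0, 0], [255, 0, 0, -0.001, 0, 0, 0], [255, 0, 0, 0, 0, 0, 0], [255, 0, 0, 0, 0, 0, 0]]])

```text
time_s: 4.8
ee_pos: [0.4911, -0.0471, 0.3437]
orientation: [3.092, 0.554, 0.0]
ft_force: [-0.3, 0.2, 1.5]
finger_gap: 0.0003
finger_force: 0.7
```

jog_arm(deltas=[[[255, 0, 0, -0.001, 0, 0, 0], [255, 0, 0, 0, 0, 0, 0], [255, 0, 0, 0, 0, 0, 0], [255, 0, 0, 0.001, 0, 0, 0], [255, 0, 0, 0.02, 0, 0, 0], [255, 0, 0, 0.03, 0, 0, 0], [255, -0.03, 0.03, 0, 0, 0, -9], [255, -0.03, 0.04, 0, 0, 0, -9], [255, 0, 0.04, 0, 0, 0, -9], [255, 0, 0, 0, 0, 0, 0]]])

```text
time_s: 6.05
ee_pos: [0.4308, 0.0646, 0.3938]
orientation: [-3.136, 0.181, -0.001]
ft_force: [-0.0, -0.3, 0.9]
finger_gap: 0.0003
finger_force: 0.0
```

```bash
cat > m.py <<'E'
from h import *
print(r.get_obs()["ee_pos"])
for n in ["wrist","top"]:
    p=imaging.read_camera(n); C=cloud(p).reshape(-1,3)
    a=C[np.hypot(C[:,0]-.492,C[:,1]+.0455)<.008]; a=a[(a[:,2]<.17)&(a[:,2]>.14)]; print(n,"top z",len(a),len(a) and np.percentile(a[:,2],[10,50,90]).round(4))
    b=C[(abs(C[:,0]-.505)<.05)&(abs(C[:,1]-.065)<.03)&(C[:,2]>.147)&(C[:,2]<.17)]; print("bat",len(b),len(b) and (b.mean(0),b.min(0),b.max(0)))
E
python3 m.py
```

```text
[0.43079807 0.0646343  0.39375271]
wrist top z 545 [0.1525 0.1534 0.1543]
bat 544 (array([0.48869433, 0.06454978, 0.15881534]), array([0.47990868, 0.05778349, 0.1470338 ]), array([0.49769851, 0.07219947, 0.16330629]))
top top z 71 [0.152  0.1542 0.1558]
bat 0 0
```

jog_arm(deltas=[[[255, 0.017, 0.007, 0, 0, 0, 0], [255, 0, 0, -0.03, 0, 0, 0], [255, 0, 0, -0.031, 0, 0, 0], [255, 0.01, -0.0015, 0, 0, 0, 0], [255, 0.01, -0.0015, 0, 0, 0, 0], [255, 0.01, -0.0015, 0, 0, 0, 0], [255, 0.01, -0.0015, 0, 0, 0, 0], [255, 0.01, -0.001, 0, 0, 0, 0], [255, 0.005, -0.001, 0, 0, 0, 0], [255, 0, 0, 0, 0, 0, 0]]])

```text
time_s: 7.4
ee_pos: [0.5032, 0.062, 0.3326]
orientation: [-3.136, 0.183, 0.001]
ft_force: [-0.6, 0.6, 1.4]
finger_gap: 0.0004
finger_force: 0.8
```

```bash
python3 m.py
```

```text
[0.50317444 0.06199872 0.33260881]
wrist top z 774 [0.1526 0.1534 0.1542]
bat 1705 (array([0.51850766, 0.05957779, 0.16014404]), array([0.50007638, 0.04531629, 0.14700374]), array([0.53340836, 0.07412293, 0.16997614]))
top top z 70 [0.1524 0.1542 0.1557]
bat 0 0
```

jog_arm(deltas=[[[255, -0.03, 0.004, 0, 0, 0, 0], [255, 0, 0, 0.03, 0, 0, 0], [255, 0, 0, 0.035, 0, 0, 0], [255, 0.006, -0.035, 0, 0, 0, 9], [0, 0.006, -0.04, 0, 0, 0, 9], [0, 0.007, -0.0365, 0, 0, 0, 9], [0, 0, 0, 0, 0, 0, 0], [0, 0, 0, 0, 0, 0, 0], [0, 0, 0, 0, 0, 0, 0], [0, 0, 0, 0, 0, 0, 0]]])

```text
time_s: 8.75
ee_pos: [0.492, -0.0448, 0.3977]
orientation: [-3.092, -0.555, -0.0]
ft_force: [-0.0, -0.2, 0.0]
finger_gap: 0.0583
finger_force: 0.0
```

```bash
python3 m.py; python3 - <<'E'
from h import *
p=imaging.read_camera("wrist"); cv2.imwrite("pics/w2.png",p["img"][...,::-1])
E
```

```text
[ 0.49202384 -0.04480173  0.39769991]
wrist top z 421 [0.1526 0.1534 0.1542]
bat 558 (array([0.52546824, 0.05794945, 0.15886199]), array([0.5152034 , 0.05215249, 0.14718095]), array([0.53334826, 0.06613548, 0.16384146]))
top top z 36 [0.1518 0.1542 0.1558]
bat 0 0
```

View pics/w2.png

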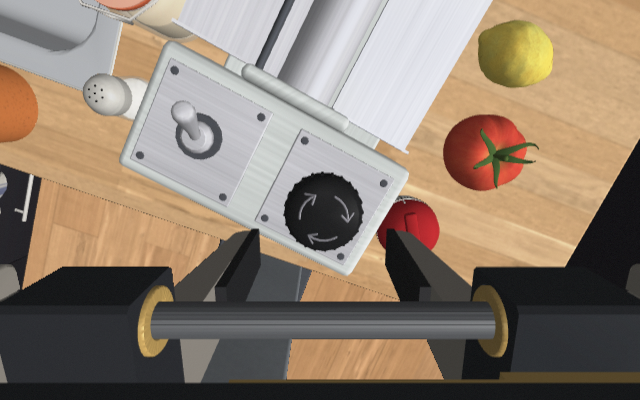

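The bat now leans to the rollers (tip at (185,112)) and the head is still latched, at (323,210). Opening fully and descending to grip.

jog_arm(deltas=[[[0, 0, -0.0005, 0, 0, 0, 0], [0, 0, 0, 0, 0, 0, 0], [0, 0, 0, 0, 0, 0, 0], [0, 0, 0, -0.025, 0, 0, 0], [0, 0, 0, -0.025, 0, 0, 0], [0, 0, 0, -0.025, 0, 0, 0], [0, 0, 0, -0.017, 0, 0, 0], [255, 0, 0, 0, 0, 0, 0], [255, 0, 0, 0, 0, 0, 0], [255, 0, 0, 0, 0, 0, 0]]], newtons=15)

```text
time_s: 10.15
ee_pos: [0.4925, -0.0461, 0.3066]
orientation: [3.092, 0.554, 0.002]
ft_force: [-0.1, 0.7, 0.2]
finger_gap: 0.0636
finger_force: 0.0
```

jog_arm(deltas=[[[255, 0, 0, 0, 0, 0, 0], [255, 0, 0, 0, 0, 0, 0], [255, 0, 0, 0, 0, 0, 0], [255, 0, 0, 0, 0, 0, 0], [255, 0, 0, 0, 0, 0, 0], [255, 0, 0, 0, 0, 0, 0], [255, 0, 0, 0, 0, 0, 0], [255, 0, 0, 0, 0, 0, 0], [255, 0, 0, 0, 0, 0, 0], [255, 0, 0, 0, 0, 0, 0]]])

```text
time_s: 11.4
ee_pos: [0.4922, -0.0457, 0.3065]
orientation: [-3.092, -0.554, -0.001]
ft_force: [-1.2, 4.2, 5.1]
finger_gap: 0.0553
finger_force: 15.0
```

jog_arm(deltas=[[[255, 0, 0, 0, 0, 0, -6], [255, 0, 0, 0.0006, 0, 0, -6], [255, 0, 0, 0.0007, 0, 0, -6], [255, 0, 0, 0.0007, 0, 0, -6], [255, 0, 0, 0.0007, 0, 0, -6], [255, 0, 0, 0.0007, 0, 0, -6], [255, 0, 0, 0, 0, 0, -6], [255, 0, 0, 0, 0, 0, -2], [255, 0, 0, 0, 0, 0, 0], [255, 0, 0, 0, 0, 0, 0]]])

```text
time_s: 12.65
ee_pos: [0.4922, -0.0458, 0.3101]
orientation: [-3.074, 0.644, -0.001]
ft_force: [-2.0, 3.2, 8.6]
finger_gap: 0.0554
finger_force: 15.0
```

```bash
python3 m.py; python3 - <<'E'
from h import *
o=r.get_obs(); print(o["wrist_torque"],o["ft_force"],o["orientation"])
p=imaging.read_camera("wrist"); cv2.imwrite("pics/w3.png",p["img"][...,::-1])
E
```

```text
[ 0.49222074 -0.04578361  0.31006931]
wrist top z 1026 [0.1562 0.157  0.1578]
bat 0 0
top top z 0 0
bat 0 0
[0.70061008 0.37702237 0.21826848] [-1.40804032  2.789996    8.31480014] [-3.07408416e+00  6.44115344e-01 -1.12717405e-03]
```

View pics/w3.png

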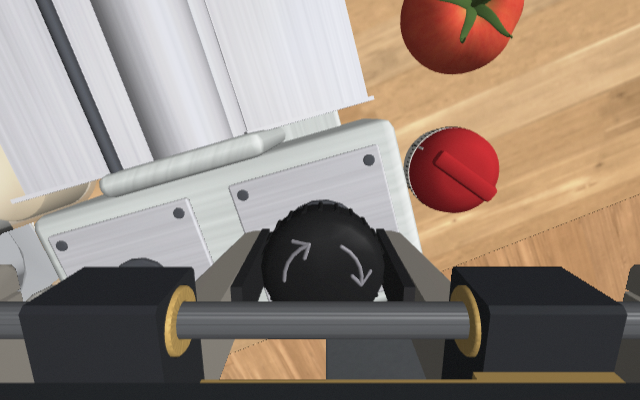

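The head turned with the fingers and rose 3.6 mm; the arrows kept their place relative to the camera, and the torque shows it is at the stop. Letting go.

jog_arm(deltas=[[[0, 0, 0, 0, 0, 0, 0], [0, 0, 0, 0, 0, 0, 0], [0, 0, 0, 0, 0, 0, 0], [0, 0, 0, 0, 0, 0, 0], [0, 0, 0, 0, 0, 0, 0], [0, 0, 0, 0.03, 0, 0, 0], [0, 0, 0, 0.03, 0, 0, 0], [0, 0, 0, 0.03, 0, 0, 0], [0, 0, 0, 0, 0, 0, 0], [0, 0, 0, 0, 0, 0, 0]]])

```text
time_s: 14.05
ee_pos: [0.4918, -0.0461, 0.3983]
orientation: [3.075, -0.644, -0.001]
ft_force: [0.6, -1.3, 0.3]
finger_gap: 0.092
finger_force: 0.0
```

```bash
python3 m.py; python3 - <<'E'
from h import *
p=imaging.read_camera("wrist"); cv2.imwrite("pics/w4.png",p["img"][...,::-1])
E
```

```text
[ 0.49179555 -0.04606453  0.39832077]
wrist top z 442 [0.1608 0.1616 0.1625]
bat 500 (array([0.52536477, 0.05693126, 0.15821431]), array([0.51563591, 0.05167211, 0.14725506]), array([0.53328232, 0.0654485 , 0.16364565]))
top top z 27 [0.1607 0.1623 0.1642]
bat 0 0
```

View pics/w4.png

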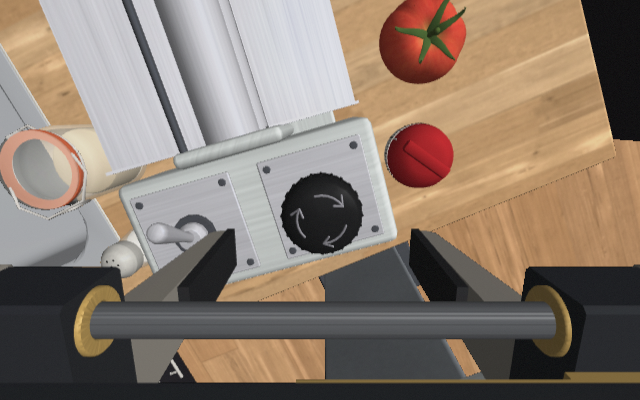

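The head is fully up (top at 162 mm) and turned back, the bat is off, and nothing beside the machine has moved. Handing in.

```bash
python3 -c "
from h import *
print(r.job_done())"
```

```text
the job is handed in; nothing more can be done
None
```

I pushed the mushroom button down until it latched, flipped the switch off, then turned the head to its stop and let go. The last camera check showed the head fully up and turned back, the switch off and nothing knocked over; the job is handed in, but no verdict came back.

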